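# Close the lacquer curing box and set its air lever

## Robot

A 6-joint arm with a two-finger parallel gripper is mounted at the origin on the work surface. World frame = base frame: x ahead of the robot, y to its left, z up, the work surface at z = 0. Lengths are in m, angles in rad, forces in N, time in s.
With the tool pointing down it reaches from about 0.35 to 0.85 m from the base axis. Payload 8.1 kg.
Tool frame: the origin (TCP) lies midway between the tips of the shut fingers; the grasp point (between the pads) lies 19 mm behind it; z points along the fingers, y is the line along which they close (so a half turn about z gives the same grasp; the last joint's range is limited). The gripper opens to 85 mm and grips with 20 to 120 N. Pads are 22 mm wide; open, the fingers measure 114 mm over their backs; the gripper's body (76 mm by 85 mm) begins 54 mm behind the grasp point. The pads swing forward as they close: fully open they stand 13 mm farther back than shut.
Start: joints at [1.071, 0.13, 1.488, -0, 1.523, -0.085], TCP at [0.242, 0.549, 0.192] pointing down, gripper open.
Joint ranges: [-2.96, 2.96], [-0.89, 2.26], [0.02, 2.5], [-1.34, 4.48], [0, 2.73], [-2.66, 2.66]. Speed limits (rad/s): [2.39, 2.39, 2.79, 3.14, 3.14, 3.14].

## Interface

Orientations are given as a 3x3 rotation matrix whose columns are the frame's x, y, z axes.
In Python, from station import manip, viewer gives the robot as it stands.
- The arm moves only by the shell command python3 -m pendant 'ROWS' [FORCE]. ROWS is text: rows parted by semicolons, each of 5 numbers parted by spaces: the shift along the world's x, y, z in cm, then the turn about the world's z in rad, then the gripper's target within -1 to 1 (fully open at 1, half-way at 0, shut at -1). A call has 1 to 5 rows; each row shifts and turns the commanded pose from where the row before left it; what a row does not reach is not made up. A row lasts 1/10 s, in which the tool goes at most 50 mm and 8.59 degrees, less where a joint would pass 70% of its speed; a pose out of reach is approached as far as the arm can. A call with a gripper value outside its range is refused whole. The fingers move at their own pace and stop on an object; FORCE is the grip in N (left out, the last holds). Time passes only in rows, so rows that do not move let the fingers close. It gives the time, the measured TCP pose, the force, the opening and the grip force at its end, in the units of the state.
- manip.get_obs(): the state, without advancing time (a new reading comes with each control period).
- viewer.camera(name): name is "scene" or "top" or "wrist"; returns a dict with "img" (400x640x3 uint8, red, green, blue), "z_map" (400x640 float32, m along the optical axis (not along the pixel's ray), 0 where there is no reading), "fx", "fy", "cx", "cy" (pixels), "rvec" (rotation vector, rad) and "tvec" (3), from world to camera coordinates, as OpenCV has them. Camera axes: x right, y down, z forward; pixel columns grow to the right and rows downward; lengths in m; the calibration is good to about 2 mm. A picture is of the moment at which its call begins.
- manip.finish_job(): hands the job in; it is judged then, once.
The state is a dict: "t": time; "qpos": joint angles; "joint_velocities": joint speeds; "joint_efforts": joint torques, N m; "tool_pos": TCP position; "orientation": TCP orientation; "contact_force": force on the tool from outside, world axes, zero at the start; "moment": the same for the moment, N m; "finger_gap": opening from 0.0 (shut) to 1.0 (fully open); "finger_force": force on a finger pad.
Only numpy, scipy, OpenCV 4.12 (cv2) and the standard library are available. Lean on these libraries where they do the work, as an engineer would, in place of code of your own. Each camera call takes 0.05 s, during which the arm holds its last target. There are 200 camera calls.

## Task

Shut the lacquer curing box: swing its lid down until it lies flat and the brass tab is fully down behind the front rim. Then turn the lever on the grey air unit so that it points straight at the green dot, and leave it there. Do not disturb the freshly lacquered mount in the box or knock the tools, jar and fittings lying around.

Things in the scene. Friction and masses are not known exactly. Their poses are not given: they have to be found in the camera images.
- curing_box: Brown wooden open-topped curing box, fixed to the table, 170 (x) x 200 (y) x 110 mm high, walls and floor 8 mm. Origin: centre of its underside; its front wall (-x side) faces the robot, the lid is hinged along its far (+x) top edge. Yaw up to 0.25 rad either way. It and the air unit may swap sides.
- lid (a joint): Lid angle in rad: 0 = shut flat on the box with the tab behind the front rim, grows as it opens (1.57 = upright, most 1.75). It starts open at 1.15 to 1.55. The hinge is stiff: the lid stays at whatever angle it is left, also nearly shut, and takes about 1 to 2 N at the free edge to move. Nothing snags or latches: pushing it over from behind and then down shuts it.
- lid_hinge (a point): Point on the hinge line, mid-width, at the lid's underside, 110.5 mm above the table. Frame turns with the lid: its -x axis runs along the lid to the free edge, y along the hinge, z out of the lid's outer face (up when shut). The lid is a pale plywood board 170 x 200 x 8 mm (z 0 to 8 mm in this frame), 0.16 kg, without handle.
- lid_edge (a point): Middle of the lid's free edge, on its outer face (170 mm from the hinge, 8 mm above the underside). A brass tab 60 wide, 3 thick, reaches 16 mm below the lid's underside, 11 mm in from this edge, so it goes inside the front wall.
- mount: Freshly lacquered brass furniture mount, 55 x 38 x 9 mm, loose on the floor of the curing box; not to be touched. Origin: centre of its underside.
- air_unit: Grey box with black louvres and an aluminium top plate, fixed, 200 (x) x 190 (y) x 90 mm high (top plate to 91.4 mm). Origin: centre of its underside. It carries the air lever, pivoted 50 mm to its +x side of centre.
- lever (a joint): Air lever angle in rad about the vertical, counter-clockwise from above positive; 0 = pointing along the unit's own -x (towards the robot); stops at -1 and 1. Starts within 0.15 of 0. A stiff pivot: it stays where it is left; about 1.5 N at the knob moves it.
- lever_pivot (a point): Lever's pivot axis, 98 mm above the table. Frame turns with the lever: its x axis points along the lever to its tip, z up. The bar is black, 12 mm wide, 102 to 109 mm above the table, with an orange pointer tip ending 91 mm from the pivot.
- lever_knob (a point): Centre of the top of the lever's upright orange knob: a cylinder of 18 mm diameter, standing 68 mm from the pivot, from the bar to 144 mm above the table.
- green_dot: Green flat stick-on dot, 16 mm across and 2 mm thick, on the air unit's top plate, 100 to 135 mm from the lever's pivot, to one side of the lever (either side): the wanted setting. Origin: its centre. It offers no resistance.
- red_dot: Red dot, like the green one, on the other side of the lever: not the wanted setting.
- varnish_jar: Amber jar, 38 mm diameter, 70 high, standing between box and unit. Origin: centre of its underside.
- rotary_tool: Olive-green rotary hand tool, lying, 170 long, 38 mm thick, left of the box or unit; origin on its underside, 60 mm from its rear end.
- screwdriver: Orange-handled screwdriver, 170 mm, lying flat between box and unit, nearer the robot than the jar.
- brush: Brush, 180 mm, lying to the right of the box or unit.
- bail_pull: Small dark steel drawer pull, 60 x 29 x 8 mm, lying flat behind the jar.

How it is judged:
By the outcome, as a careful person would: the job done as asked, in the order asked, and still so for the second after the job is handed in, with the robot touching nothing.
It also fails if it takes over 64 s, if anything falls off the work surface, if the arm or the gripper's body presses on something with over 40 N, if the wrist force passes 120 N, or if a joint passes its speed limit or range.

## Working session

There is one attempt and no reset: what is moved stays moved. The work goes in short steps, Python scripts to look and compute and a shell command to move; the robot and the scene stay as the last step left them, time stands still between calls to the robot, and variables do not carry over. Pictures are saved under pics/ and viewed, at most 10 in all, crops included, and the job is handed in when it is done.

```bash
mkdir -p pics; cat > h.py <<'E'
import numpy as np, cv2
from station import manip, viewer
def cam(n):
    c=viewer.camera(n); c["R"]=cv2.Rodrigues(np.array(c["rvec"],float))[0]; return c
def pts(c):
    v,u=np.mgrid[0:400,0:640]; z=c["z_map"]
    P=np.stack([(u-c["cx"])/c["fx"]*z,(v-c["cy"])/c["fy"]*z,z],-1)
    return (P-np.array(c["tvec"]).ravel())@c["R"]
def ray(c,u,v,h):
    d=np.array([(u-c["cx"])/c["fx"],(v-c["cy"])/c["fy"],1])@c["R"]
    o=-np.array(c["tvec"]).ravel()@c["R"]
    return o+d*(h-o[2])/d[2]
def save(c,n): cv2.imwrite(f"pics/{n}.png",c["img"][:,:,::-1])
E
python3 - <<'E'
from h import *
for n in("top","scene"):
    c=cam(n); save(c,n+"0"); print(n,c["fx"],-np.array(c["tvec"]).ravel()@c["R"]); np.savez("/tmp/"+n,**c)
print(manip.get_obs())
E
```

```text
top 361.0629941813016 [0.43994517 0.00147663 0.98109286]
scene 492.9508515818597 [1.56364028 0.29348787 1.11433269]
{'t': 0.1, 'qpos': array([ 1.07056540e+00,  1.31094885e-01,  1.48917612e+00, -1.38419171e-05,
        1.52301111e+00, -8.54079397e-02]), 'joint_velocities': array([ 0.00092283, -0.0013741 , -0.00221639, -0.00019519,  0.00041988,
       -0.0001865 ]), 'joint_efforts': array([ 1.37899278e-03, -5.70957792e+01, -5.01938117e+01, -1.82568670e-04,
        8.18909408e-03,  1.24851231e-04]), 'tool_pos': array([0.24153238, 0.5486172 , 0.19074072]), 'orientation': array([[-9.15187894e-01,  4.03026650e-01, -7.98183993e-04],
       [ 4.03027420e-01,  9.15186692e-01, -1.48909114e-03],
       [ 1.30343953e-04, -1.68448822e-03, -9.99998573e-01]]), 'contact_force': array([-0.04095321, -0.35942127,  0.12355675]), 'moment': array([-0.02243904, -0.01727882, -0.02491242]), 'finger_force': 0.0, 'finger_gap': 1.0021935914094493}
```

View pics/top0.png

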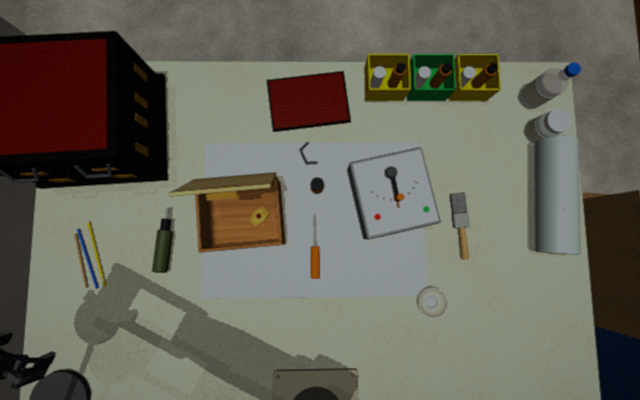

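View pics/scene0.png

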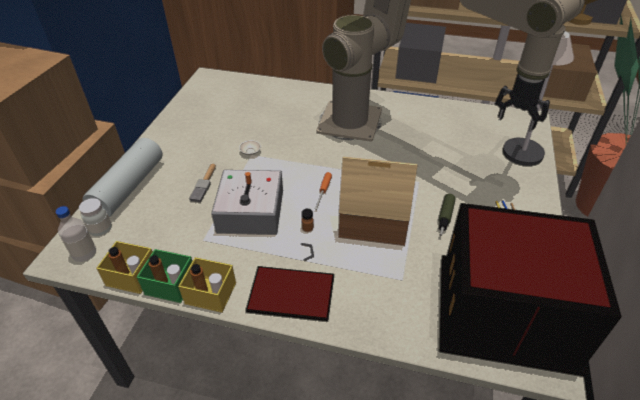

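The top view shows the box at about (240,212) with its lid edge-on at (225,184). The unit is at (395,193), with pivot (391,173), knob (400,197), green dot (426,209) and red dot (377,217). The scene view shows the lid's outer face around (378,188).

```bash
python3 - <<'E'
from h import *
T=dict(np.load("/tmp/top.npz")); S=dict(np.load("/tmp/scene.npz"))
hsv=cv2.cvtColor(T["img"],cv2.COLOR_RGB2HSV)
def blob(lo,hi,box):
    m=cv2.inRange(hsv,lo,hi); k=np.zeros_like(m); u0,v0,u1,v1=box; k[v0:v1,u0:u1]=m[v0:v1,u0:u1]
    n,_,st,ce=cv2.connectedComponentsWithStats(k); i=1+st[1:,4].argmax(); return ce[i],st[i]
for n,lo,hi,h in(("green",(45,80,40),(85,255,255),.0934),("red",(0,120,60),(6,255,255),.0934),("redB",(172,120,60),(180,255,255),.0934),("orange",(7,150,90),(18,255,255),.144)):
    try:
        ce,st=blob(lo,hi,(350,145,440,240)); print(n,ce,st,ray(T,*ce,h).round(4))
    except Exception as e: print(n,e)
print("pivot ray",ray(T,391,173,.109))
P=pts(T); 
# unit top
m=(abs(P[...,2]-.091)<.012)&(P[...,1]<0); m[:, :345]=0; m[:, 445:]=0
n,l,st,ce=cv2.connectedComponentsWithStats(m.astype(np.uint8)); i=1+st[1:,4].argmax()
r=cv2.minAreaRect(P[l==i][:,:2].astype(np.float32)); print("unit",r,np.median(P[l==i][:,2]))
# box rim
m=(abs(P[...,2]-.11)<.008); m[:, :180]=0; m[:,300:]=0;m[:150]=0;m[260:]=0
q=P[m]; print("rim",len(q),cv2.minAreaRect(q[:,:2].astype(np.float32)))
# lid outer
Q=pts(S); m=np.zeros((400,640),bool); m[168:200,350:405]=1; q=Q[m]; c0=q.mean(0); u,s,vt=np.linalg.svd(q-c0); nn=vt[2]*np.sign(vt[2][0]); print("lid n",nn,"c",c0,"rms",s[2]/len(q)**.5,"angle",np.arctan2(nn[0],nn[2]), "yaw",np.arctan2(nn[1],nn[0]))
# lid extents
d=(Q-c0)@nn; m=(abs(d)<.006); k=np.zeros_like(m);k[140:225,325:430]=m[140:225,325:430]; q=Q[k&(Q[...,2]>.11)]
ax=np.cross([0,0,1],nn);ax/=np.linalg.norm(ax); print("y extent",np.percentile(q@ax,[1,99]),"z",np.percentile(q[:,2],[1,50,99]))
t=q[q[:,2]>np.percentile(q[:,2],95)].mean(0); print("edge near",t)
for nm,b in(("cab",(0,30,170,190)),("tool",(150,200,178,275)),("jar",(308,175,328,197))):
    a=P[b[1]:b[3],b[0]:b[2]].reshape(-1,3);a=a[a[:,2]>.015]; print(nm,a.min(0),a.max(0))
E
```

```text
green [426.07407407 208.59259259] [424 206   5   6  27] [ 0.5141 -0.2782  0.0934]
red [377.04 216.4 ] [375 214   5   6  25] [ 0.4956 -0.1553  0.0934]
redB attempt to get argmax of an empty sequence
orange [399.75       196.52777778] [397 194   7   7  36] [ 0.5387 -0.2011  0.144 ]
pivot ray [ 0.60134457 -0.18988085  0.109     ]
unit ((0.5574406981468201, -0.20158037543296814), (0.20009902119636536, 0.19080819189548492), 12.32013988494873) 0.09061279209128803
rim 745 ((0.5094982981681824, 0.1849810928106308), (0.17702272534370422, 0.20011045038700104), 4.714181900024414)
lid n [ 0.69598371  0.15956072 -0.70010503] c [0.56772443 0.19093143 0.2106352 ] rms 0.024797615868488047 angle 2.35914653344115 yaw 0.22536475986114646
y extent [-0.03995794  0.15597928] z [0.1928747  0.20789328 0.22226275]
edge near [0.55436144 0.2715816  0.22145751]
cab [0.43994517 0.00147663 0.01503391] [0.90119804 0.7369846  0.98109286]
tool [0.36074445 0.00147663 0.01507419] [0.52962958 0.41893305 0.98109286]
jar [ 0.43994517 -0.02401615  0.01572544] [0.59965365 0.0103801  0.98109286]
```

```bash
python3 - <<'E'
from h import *
T=dict(np.load("/tmp/top.npz")); S=dict(np.load("/tmp/scene.npz"))
Q=pts(S); ok=S["z_map"]>0; m=np.zeros((400,640),bool); m[168:186,352:405]=1; q=Q[m&ok]; print(len(q))
for _ in range(3):
    c0=np.median(q,0); nn=np.linalg.svd(q-q.mean(0),full_matrices=False)[2][2]; nn*=np.sign(nn[0]); d=(q-q.mean(0))@nn; q=q[abs(d)<.006]
c0=q.mean(0); print("lid n",nn,"c",c0,len(q),"rms",d.std(),"theta",np.arctan2(nn[0],nn[2]),"yaw",np.arctan2(nn[1],nn[0]))
k=np.zeros_like(m);k[140:215,325:430]=1; q=Q[k&ok&(abs((Q-c0)@nn)<.005)]
ax=np.array([-nn[1],nn[0],0]);ax/=np.linalg.norm(ax); print("y ext",np.percentile(q@ax,[1,99]),"z",np.percentile(q[:,2],[1,99]),ax)
t=q[q[:,2]>np.percentile(q[:,2],96)].mean(0); b=q[q[:,2]<np.percentile(q[:,2],4)].mean(0); print("edge",t,"bottom",b)
P=pts(T); P[T["z_map"]==0]=np.nan
for nm,b in(("cab",(0,30,170,190)),("tool",(150,200,178,275)),("jar",(308,175,328,197))):
    a=P[b[1]:b[3],b[0]:b[2]].reshape(-1,3);a=a[a[:,2]>.015]; print(nm,a.min(0),a.max(0))
E
```

```text
950
lid n [0.94503123 0.07819878 0.31749163] c [0.55805343 0.19082773 0.22797642] 931 rms 0.0023710184157860296 theta 1.2466846471053283 yaw 0.08255920749047
y ext [0.04444627 0.2399332 ] z [0.11587448 0.27085394] [-0.08246545  0.99659392  0.        ]
edge [0.54397187 0.19143399 0.2697216 ] bottom [0.59831519 0.14607736 0.11858555]
cab [0.57415881 0.396542   0.01503391] [0.90119804 0.7369846  0.24660889]
tool [0.36074445 0.37558268 0.01507419] [0.52962958 0.41893305 0.0413502 ]
jar [ 0.56426552 -0.02401615  0.01572544] [0.59965365 0.0103801  0.07417929]
```

```bash
python3 -m pendant '1 -3.5 3 0.1 -1;2 -4 2 0.1 -1;2 -4 2 0.1 -1;2 -4 2 0.1 -1;2 -4 2 0.1 -1' 20; python3 -m pendant '2 -4 2 0 -1;2 -4 2 0 -1;2 -4 2 0 -1;2 -4 1 0 -1;3 0 0 0 -1'; python3 -m pendant '4 0 0 0 -1;4 0 0 0 -1;4 0 0 0 -1;4 0 0 0 -1;0 0 0 0 -1'
```

```text
t: 0.6
tool_pos: [0.3319, 0.3524, 0.302]
orientation: [[-0.996, -0.09, -0.0], [-0.09, 0.996, -0.0], [0.0, -0.0, -1.0]]
contact_force: [1.3, 0.3, -0.1]
finger_gap: 0.145
finger_force: 0.0
t: 1.1
tool_pos: [0.4431, 0.1904, 0.3749]
orientation: [[-0.997, -0.081, 0.005], [-0.081, 0.997, 0.0], [-0.005, -0.0, -1.0]]
contact_force: [-0.0, 0.0, 0.5]
finger_gap: -0.001
finger_force: 0.0
t: 1.6
tool_pos: [0.6046, 0.1931, 0.3652]
orientation: [[-0.997, -0.083, -0.008], [-0.083, 0.997, -0.002], [0.008, -0.002, -1.0]]
contact_force: [0.2, -0.1, -1.1]
finger_gap: 0.001
finger_force: 0.0
```

```bash
python3 -m pendant '2 0.3 0 0 -1;0 0 -4 0 -1;0 0 -4 0 -1;0 0 -3 0 -1;0 0 0 0 -1'; python3 - <<'E'
import numpy as np
h=np.array([.591,.1105]);r=.14
for th in np.arange(1.3,-.01,-.1):
    p=h+r*np.array([-np.cos(th),np.sin(th)])+.008*np.array([np.sin(th),np.cos(th)]); print(round(th,2),(p+[.011,0]).round(4),p.round(4))
E
```

```text
t: 2.1
tool_pos: [0.6184, 0.1965, 0.2552]
orientation: [[-0.996, -0.085, -0.01], [-0.085, 0.996, -0.002], [0.01, -0.001, -1.0]]
contact_force: [-0.5, -0.1, -0.5]
finger_gap: 0.002
finger_force: 0.0
1.3 [0.5723 0.2475] [0.5613 0.2475]
1.2 [0.5587 0.2439] [0.5477 0.2439]
1.1 [0.5456 0.2389] [0.5346 0.2389]
1.0 [0.5331 0.2326] [0.5221 0.2326]
0.9 [0.5212 0.2251] [0.5102 0.2251]
0.8 [0.5102 0.2165] [0.4992 0.2165]
0.7 [0.5001 0.2068] [0.4891 0.2068]
0.6 [0.491  0.1962] [0.48   0.1962]
0.5 [0.483  0.1846] [0.472  0.1846]
0.4 [0.4762 0.1724] [0.4652 0.1724]
0.3 [0.4706 0.1595] [0.4596 0.1595]
0.2 [0.4664 0.1462] [0.4554 0.1462]
0.1 [0.4635 0.1324] [0.4525 0.1324]
-0.0 [0.462  0.1185] [0.451  0.1185]
```

```bash
python3 -m pendant '-2.3 -0.2 -0.4 0 -1;-2 -0.2 -0.4 0 -1;-1.6 -0.1 -0.3 0 -1;-1.3 -0.1 -0.5 0 -1;-1.3 -0.1 -0.6 0 -1'; python3 -m pendant '-1.2 -0.1 -0.8 0 -1;-1.1 -0.1 -0.9 0 -1;-1 -0.1 -1 0 -1;-0.9 -0.1 -1 0 -1;-0.8 0 -1.2 0 -1'
```

```text
t: 2.6
tool_pos: [0.537, 0.1904, 0.2428]
orientation: [[-0.996, -0.085, 0.004], [-0.085, 0.996, 0.001], [-0.004, 0.001, -1.0]]
contact_force: [0.2, 0.2, 0.4]
finger_gap: -0.002
finger_force: 0.0
t: 3.1
tool_pos: [0.4875, 0.1865, 0.1936]
orientation: [[-0.996, -0.085, 0.004], [-0.085, 0.996, 0.001], [-0.004, 0.001, -1.0]]
contact_force: [-0.3, -0.1, -0.1]
finger_gap: -0.001
finger_force: 0.0
```

```bash
python3 - <<'E'
from h import *
c=cam("scene"); save(c,"s1"); print(manip.get_obs()["tool_pos"])
E
```

```text
[0.4854857  0.18631236 0.19092559]
```

View pics/s1.png

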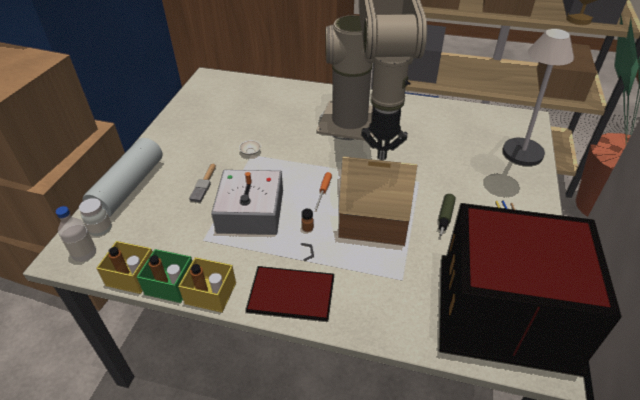

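The fingers show at (382,150) just over the lid's free edge at (378,163). It isn't clear how far the lid has moved, so I'll measure it.

```bash
cat >> h.py <<'E'
def lid(c):
    Q=pts(c); ok=c["z_map"]>0; q=Q[170:186,352:405][ok[170:186,352:405]]
    for _ in range(4):
        m=np.median(q,0); n=np.linalg.svd(q-m,full_matrices=False)[2][2]; n*=np.sign(n[2]); q=q[abs((q-m)@n)<.006]
    k=np.zeros(ok.shape,bool);k[130:245,325:430]=1; e=Q[k&ok&(abs((Q-m)@n)<.004)]
    print("theta",np.arctan2(np.hypot(n[0],n[1])*np.sign(n[0]),n[2]),"n",n,"c",m,"x",np.percentile(e[:,0],[1,99]),"z",np.percentile(e[:,2],[1,99]))
def proj(c,p): return cv2.projectPoints(np.array([p],float),np.array(c["rvec"],float),np.array(c["tvec"],float),np.array([[c["fx"],0,c["cx"]],[0,c["fy"],c["cy"]],[0,0,1.]]),None)[0].ravel()
E
python3 - <<'E'
from h import *
c=cam("scene"); lid(c); print(proj(c,manip.get_obs()["tool_pos"]),proj(c,[.591,.193,.1105]),proj(c,[.544,.191,.27]))
S=dict(np.load("/tmp/scene.npz"));lid(S)
E
```

```text
theta 1.2580853093618234 n [0.94798249 0.08177565 0.30763931] c [0.55897066 0.19151764 0.22561472] x [0.53829519 0.60179827] z [0.11093693 0.27073722]
[379.57791142 169.55989063] [373.67042265 215.33220587] [380.01348391 161.29003286]
theta 1.2553696918689505 n [0.94721498 0.0809076  0.31022209] c [0.55906218 0.19134176 0.22528417] x [0.53885015 0.60133333] z [0.11069725 0.27088869]
```

```bash
python3 - <<'E'
from h import *
a=cam("top"); b=cam("wrist"); print(proj(a,manip.get_obs()["tool_pos"]),proj(a,[.591,.193,.1105]),proj(a,[.544,.191,.27]))
im=np.vstack([cv2.resize(a["img"][100:300,130:450],(640,400)),b["img"][:200]]); cv2.imwrite("pics/t1.png",im[:,:,::-1])
E
```

```text
[228.3818744  218.48543937] [234.39989973 177.88166407] [217.37793663 187.63222459]
```

View pics/t1.png

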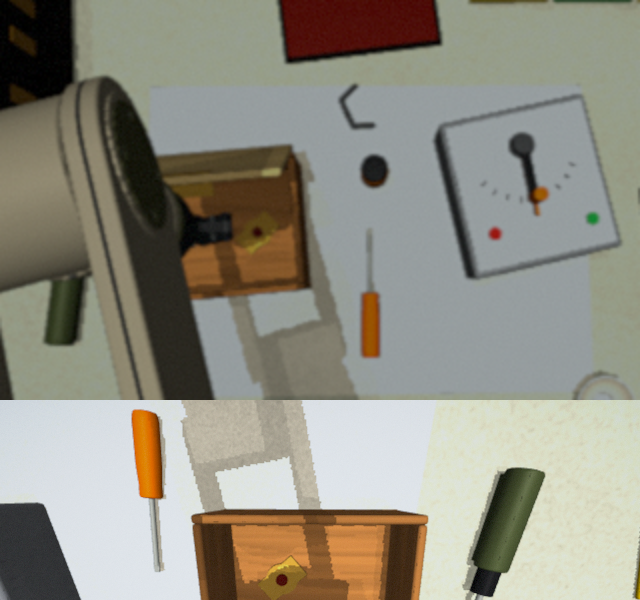

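The top view shows the fingers at (215,228) in the enlarged view, over the open box and in front of the lid. The lid is still at 1.255 rad and no force was recorded, which is unexpected. I'll back out over the lid and repeat the push with smaller steps, checking contact each time.

```bash
python3 -m pendant '-1.5 0 3 0 -1;0 0 4 0 -1;0 0 5 0 -1;0 0 5 0 -1;4 0.3 1 0 -1'; python3 -m pendant '4.5 0.3 0 0 -1;4.5 0.3 0 0 -1;3 0.3 0 0 -1;0 0 -4 0 -1;0 0 -4 0 -1'; python3 -m pendant '0 0 -4 0 -1;0 0 0 0 -1'; python3 -m pendant '-2 -0.2 0 0 -1;-1 -0.1 0 0 -1'; python3 -m pendant '-1 -0.1 0 0 -1'; python3 -m pendant '-1 -0.1 0 0 -1'
```

```text
t: 3.8
tool_pos: [0.5128, 0.1902, 0.3832]
orientation: [[-0.996, -0.087, 0.016], [-0.086, 0.996, 0.005], [-0.016, 0.003, -1.0]]
contact_force: [0.8, 0.4, 1.3]
finger_gap: 0.001
finger_force: 0.0
t: 4.3
tool_pos: [0.6349, 0.1983, 0.2921]
orientation: [[-0.996, -0.084, 0.005], [-0.084, 0.996, 0.001], [-0.005, 0.001, -1.0]]
contact_force: [1.1, 0.5, -0.0]
finger_gap: 0.0
finger_force: 0.0
t: 4.5
tool_pos: [0.6289, 0.1973, 0.2438]
orientation: [[-0.996, -0.085, -0.011], [-0.085, 0.996, -0.003], [0.011, -0.002, -1.0]]
contact_force: [0.5, -0.6, -0.6]
finger_gap: 0.002
finger_force: 0.0
t: 4.7
tool_pos: [0.6023, 0.1953, 0.2544]
orientation: [[-0.996, -0.085, 0.003], [-0.085, 0.996, 0.001], [-0.003, 0.001, -1.0]]
contact_force: [0.1, -0.2, -0.6]
finger_gap: 0.001
finger_force: 0.0
t: 4.8
tool_pos: [0.5929, 0.1944, 0.2553]
orientation: [[-0.996, -0.085, 0.005], [-0.085, 0.996, 0.001], [-0.005, 0.001, -1.0]]
contact_force: [0.3, 1.0, 0.6]
finger_gap: -0.002
finger_force: 0.0
t: 4.9
tool_pos: [0.5829, 0.1934, 0.255]
orientation: [[-0.996, -0.085, 0.005], [-0.085, 0.996, 0.001], [-0.005, 0.001, -1.0]]
contact_force: [0.2, -0.2, 0.6]
finger_gap: -0.003
finger_force: 0.0
```

```bash
python3 - <<'E'
from h import *
c=cam("scene"); lid(c); o=manip.get_obs();print(o["tool_pos"],o["contact_force"],proj(c,o["tool_pos"]))
cv2.imwrite("pics/s2.png",cv2.resize(c["img"][60:260,280:480],(600,600))[:,:,::-1])
E
```

```text
theta 1.24896546878337 n [0.94580902 0.07346501 0.31630395] c [0.55890639 0.19105176 0.22527027] x [0.53832546 0.6014243 ] z [0.11158704 0.27071528]
[0.58170397 0.19345758 0.25462993] [1.71524715 0.25684607 1.01739825] [378.1555959  174.85545662]
```

View pics/s2.png

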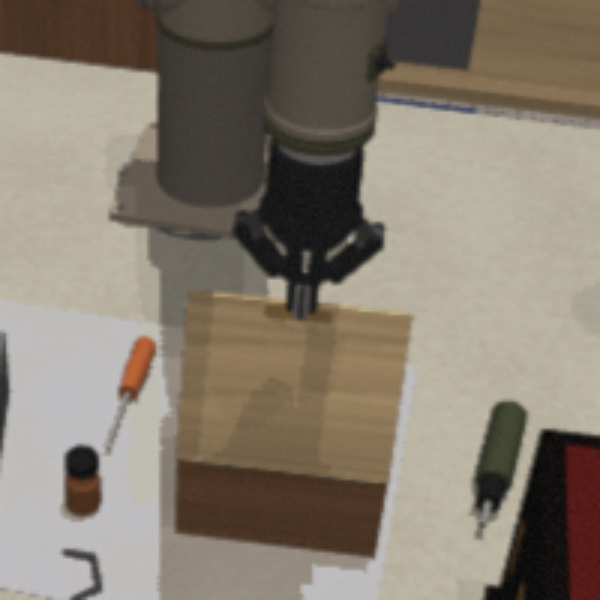

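The fingertip is at about (302,317) in the crop, which is (381,166) full frame, but the reported TCP projects to (378,175). The real tip looks higher than reported, so it probably passed over the lid's edge. I'll measure it with the depth map.

```bash
python3 - <<'E'
from h import *
c=cam("scene"); P=pts(c); o=manip.get_obs(); print(o["tool_pos"])
for v in range(150,172,2): print(v,P[v,377:386:2].round(3).tolist(),c["img"][v,381])
E
```

```text
[0.58221056 0.19343217 0.25401387]
150 [[0.596, 0.186, 0.347], [0.595, 0.191, 0.347], [0.569, 0.193, 0.328], [0.59, 0.2, 0.345], [0.589, 0.205, 0.346]] [87 83 76]
152 [[0.594, 0.186, 0.339], [0.591, 0.191, 0.338], [0.576, 0.194, 0.327], [0.593, 0.201, 0.341], [0.591, 0.206, 0.341]] [24 23 22]
154 [[0.595, 0.187, 0.334], [0.596, 0.192, 0.336], [0.589, 0.196, 0.331], [0.594, 0.202, 0.336], [0.59, 0.206, 0.333]] [36 35 35]
156 [[0.591, 0.187, 0.324], [0.592, 0.192, 0.326], [0.591, 0.197, 0.327], [0.588, 0.202, 0.325], [0.586, 0.206, 0.324]] [52 51 51]
158 [[0.59, 0.187, 0.317], [0.591, 0.192, 0.319], [0.589, 0.197, 0.318], [0.585, 0.202, 0.316], [0.585, 0.207, 0.317]] [57 55 54]
160 [[0.591, 0.188, 0.312], [0.591, 0.193, 0.313], [0.592, 0.198, 0.315], [0.586, 0.202, 0.31], [0.586, 0.207, 0.311]] [66 65 63]
162 [[0.589, 0.188, 0.303], [0.593, 0.194, 0.307], [0.59, 0.198, 0.306], [0.584, 0.203, 0.302], [0.59, 0.208, 0.308]] [67 67 65]
164 [[0.592, 0.189, 0.3], [0.592, 0.194, 0.301], [0.592, 0.199, 0.301], [0.586, 0.203, 0.297], [0.544, 0.205, 0.264]] [72 69 68]
166 [[0.548, 0.185, 0.255], [0.549, 0.19, 0.257], [0.589, 0.199, 0.292], [0.551, 0.201, 0.262], [0.547, 0.206, 0.259]] [89 76 60]
168 [[0.547, 0.185, 0.248], [0.55, 0.191, 0.251], [0.548, 0.196, 0.251], [0.544, 0.201, 0.248], [0.544, 0.206, 0.25]] [132 112  84]
170 [[0.555, 0.186, 0.248], [0.55, 0.191, 0.245], [0.544, 0.196, 0.24], [0.549, 0.202, 0.246], [0.552, 0.207, 0.249]] [130 110  81]
```

The depth map puts the fingertip at z≈0.293 while the robot reports 0.254, and x and y agree. So the real tip is about 40 mm higher than reported, and the first pass did go clear over the lid. I'll command 40 mm lower and confirm by contact.

```bash
python3 -m pendant '2.5 0.2 0 0 -1;0 0 -2.7 0 -1;0 0 -2 0 -1;0 0 0 0 -1'; python3 -m pendant '-2 -0.1 0 0 -1;-1.8 -0.1 0 0 -1;-1.3 -0.1 -0.4 0 -1;-1.3 -0.1 -0.5 0 -1;-1.2 -0.1 -0.6 0 -1'; python3 - <<'E'
from h import *
c=cam("scene"); lid(c); o=manip.get_obs();print(o["tool_pos"],o["contact_force"])
E
```

```text
t: 5.4
tool_pos: [0.6056, 0.1947, 0.2007]
orientation: [[-0.996, -0.085, -0.005], [-0.085, 0.996, -0.001], [0.005, -0.001, -1.0]]
contact_force: [-0.6, 0.8, -0.7]
finger_gap: -0.001
finger_force: 0.0
t: 5.9
tool_pos: [0.5319, 0.1904, 0.1917]
orientation: [[-0.996, -0.085, 0.004], [-0.085, 0.996, 0.001], [-0.004, 0.001, -1.0]]
contact_force: [1.2, -0.7, 0.1]
finger_gap: -0.003
finger_force: 0.6
theta 1.0019421818359329 n [0.83951678 0.07105944 0.538667  ] c [0.53733746 0.18903259 0.20550587] x [0.50144217 0.60047851] z [0.11212451 0.25278615]
[0.52992671 0.19035571 0.19024102] [ 1.65683178  1.20290582 -0.42550733]
```

Contact confirmed: the lid is at 1.0 rad, as predicted. I'll continue along the arc.

```bash
python3 -m pendant '-1.1 -0.1 -0.7 0 -1;-1.1 -0.1 -0.9 0 -1;-1 -0.1 -1 0 -1;-0.9 -0.1 -1 0 -1;-0.8 0 -1.2 0 -1'; python3 -m pendant '-0.7 0 -1.2 0 -1;-0.6 0 -1.3 0 -1;-0.4 0 -1.3 0 -1;-0.3 0 -1.3 0 -1;0 0 0 0 -1'; python3 - <<'E'
from h import *
c=cam("scene"); lid(c); o=manip.get_obs();print(o["tool_pos"],o["contact_force"])
E
```

```text
t: 6.45
tool_pos: [0.4832, 0.1864, 0.143]
orientation: [[-0.996, -0.085, 0.003], [-0.085, 0.996, 0.001], [-0.004, 0.001, -1.0]]
contact_force: [1.0, -0.8, 0.6]
finger_gap: -0.002
finger_force: 0.4
t: 6.95
tool_pos: [0.4601, 0.1857, 0.0874]
orientation: [[-0.996, -0.085, -0.004], [-0.085, 0.996, -0.001], [0.004, -0.001, -1.0]]
contact_force: [-0.5, 0.5, 0.2]
finger_gap: 0.002
finger_force: 0.0
theta -0.5979990098314548 n [-0.55594629 -0.08877668  0.82646381] c [0.45157044 0.19253763 0.12239626] x [0.23679426 0.47494351] z [-0.00765677  0.13750729]
[0.46077938 0.18591558 0.08849125] [-0.22609969 -0.44466918  0.10681854]
```

```bash
for i in 1; do :; done; python3 -m pendant '0 0 -0.5 0 -1;0 0 0 0 -1' | grep -E "tool|contact"; python3 -m pendant '0 0 -0.4 0 -1;0 0 0 0 -1'| grep -E "tool|contact"; python3 -m pendant '0 0 -0.3 0 -1;0 0 0 0 -1'| grep -E "tool|contact"
```

```text
tool_pos: [0.462, 0.1862, 0.0846]
contact_force: [-0.1, -1.1, -0.8]
tool_pos: [0.4618, 0.1861, 0.0804]
contact_force: [0.6, -0.4, 0.5]
tool_pos: [0.4622, 0.1862, 0.0788]
contact_force: [-3.8, -1.8, 8.8]
```

```bash
python3 -m pendant '0 0 -0.2 0 -1;0 0 0 0 -1'| grep -E "tool|contact"; python3 -m pendant '0 0 2 0 -1;0 0 4 0 -1;0 0 5 0 -1;-2 -4 2 0 -1;-2 -4 0 0 -1';  python3 -m pendant '0 -5 0 0 -1;0 -5 0 0 -1;0 -5 0 0 -1;0 -5 0 0 -1;0 0 0 0 -1' | grep -E "tool|contact"; python3 - <<'E'
from h import *
T=cam("top"); c=cam("scene")
P=pts(T); ok=T["z_map"]>0; Q=pts(c); 
m=(Q[...,0]>.43)&(Q[...,0]<.585)&(Q[...,1]>.1)&(Q[...,1]<.27)&(abs(Q[...,2]-.118)<.03)&(c["z_map"]>0); q=Q[m]
A=np.c_[(q[:,0]-.591)*.9966+(q[:,1]-.193)*.082,np.ones(len(q))]; s=np.linalg.lstsq(A,q[:,2],rcond=None)[0]; print("slope",s,len(q),"front z",np.median(q[q[:,0]<.46][:,2]),"back z",np.median(q[q[:,0]>.56][:,2]))
for n,lo,hi,h in(("green",(45,80,40),(85,255,255),.0934),("orange",(7,150,90),(18,255,255),.144)):
  for cc,w in((T,(350,145,440,240)),(c,(215,165,285,235))):
    k=cv2.inRange(cv2.cvtColor(cc["img"],cv2.COLOR_RGB2HSV),lo,hi); z=np.zeros_like(k); z[w[1]:w[3],w[0]:w[2]]=k[w[1]:w[3],w[0]:w[2]]
    nn,_,st,ce=cv2.connectedComponentsWithStats(z)
    if nn>1: i=1+st[1:,4].argmax(); print(n,st[i],ce[i],ray(cc,*ce[i],h).round(4))
cv2.imwrite("pics/ts.png",np.hstack([cv2.resize(T["img"][140:260,180:460],None,fx=1.4,fy=1.4),cv2.resize(c["img"][130:250,190:440],None,fx=1.4,fy=1.4)])[:,:,::-1])
E
```

```text
tool_pos: [0.4623, 0.1863, 0.0786]
contact_force: [-12.8, -3.2, 25.3]
t: 8.3
tool_pos: [0.4238, 0.1062, 0.2103]
orientation: [[-0.996, -0.088, 0.007], [-0.088, 0.996, 0.001], [-0.007, 0.0, -1.0]]
contact_force: [1.4, -0.9, -0.1]
finger_gap: -0.002
finger_force: 0.0
tool_pos: [0.4211, -0.0997, 0.2057]
contact_force: [-0.5, 0.9, 0.2]
slope [-0.00516464  0.11514089] 2119 front z 0.11578366165081018 back z 0.11546770023311428
green [424 206   5   6  28] [426.         208.67857143] [ 0.5138 -0.278   0.0934]
green [228 176   4   2   8] [229.5 176.5] [ 0.5161 -0.2752  0.0934]
orange [397 194   7   6  35] [399.77142857 196.42857143] [ 0.539  -0.2012  0.144 ]
orange [246 173   5  11  36] [247.97222222 177.52777778] [ 0.5592 -0.1919  0.144 ]
```

View pics/ts.png

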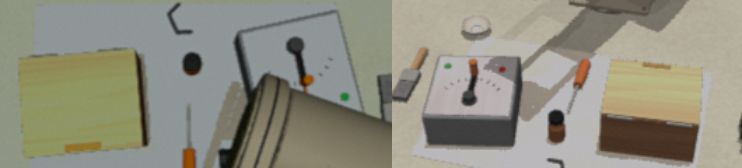

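The lid lies flat: the fitted slope is about 0 and the press built up 25 N at the right height. The knob and green dot haven't moved. Next I'll grasp the knob, allowing for the 40 mm height offset.

```bash
python3 -m pendant '3 -2.5 -1 0.06 1;3 -2.5 -1 0 1;3 -2.5 -1 0 1;2.8 -2.6 -1 0 1;0 0 0 0 1'; python3 -m pendant '0 0 0 0 1;0 0 0 0 1' |grep -E "tool|gap"; python3 - <<'E'
from h import *
c=cam("scene"); w=cam("wrist"); o=manip.get_obs(); print(o["tool_pos"],o["qpos"])
k=cv2.inRange(cv2.cvtColor(w["img"],cv2.COLOR_RGB2HSV),(5,140,70),(18,255,255)); n,_,st,ce=cv2.connectedComponentsWithStats(k)
for i in range(1,n):
    if st[i,4]>30: print(st[i],ce[i],ray(w,*ce[i],.144))
k=cv2.inRange(cv2.cvtColor(w["img"],cv2.COLOR_RGB2HSV),(45,80,40),(85,255,255)); n,_,st,ce=cv2.connectedComponentsWithStats(k)
for i in range(1,n):
    if st[i,4]>30: print("green",st[i],ce[i],ray(w,*ce[i],.0934))
cv2.imwrite("pics/w1.png",np.hstack([w["img"],cv2.copyMakeBorder(c["img"][80:280,180:340],0,200,0,0,cv2.BORDER_CONSTANT)])[:,:,::-1])
E
```

```text
t: 9.4
tool_pos: [0.5407, -0.1947, 0.1612]
orientation: [[-0.989, -0.146, -0.005], [-0.146, 0.989, 0.002], [0.005, 0.003, -1.0]]
contact_force: [-1.1, 0.8, -1.1]
finger_gap: 0.847
finger_force: 0.0
tool_pos: [0.54, -0.1933, 0.1662]
finger_gap: 0.998
[ 0.54006037 -0.19371894  0.16696697] [-4.33857258e-01  7.01418683e-02  1.59769129e+00  1.39552423e-04
  1.47187509e+00 -2.15141339e+00]
[115   0  19  77 577] [124.31369151  34.95840555] [ 0.44401034 -0.32302616  0.144     ]
[ 506    0   54   91 2346] [531.73699915  43.10102302] [ 0.41236398 -0.07980733  0.144     ]
[299 168   5  19  91] [300.98901099 177.1978022 ] [ 0.51564155 -0.20641216  0.144     ]
[288 200  24  23 419] [299.68735084 210.79713604] [ 0.54033323 -0.20401473  0.144     ]
[459 224  29  26 160] [470.425 230.75 ] [ 0.53740944 -0.07861225  0.144     ]
green [208 140  20  19 284] [217.39788732 149.22183099] [ 0.51547503 -0.2789254   0.0934    ]
green [224 356  12  14  85] [230.27058824 360.76470588] [ 0.74015866 -0.25419671  0.0934    ]
green [127 376  34  24 489] [145.03271984 390.22494888] [ 0.79599536 -0.34507596  0.0934    ]
```

View pics/w1.png

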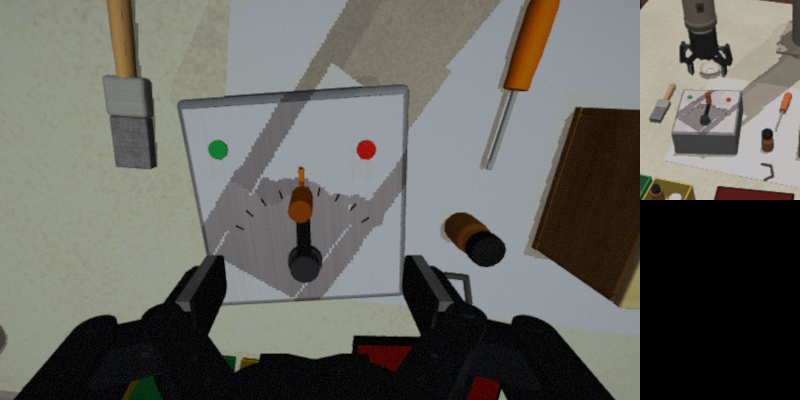

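The wrist view shows the knob top at about (300,210), the pivot disc at (305,262), the green dot at (217,149), and open fingers straddling the knob well. Joint 6 is near its limit, so I'll grasp skewed by -0.3 rad.

```bash
python3 -m pendant '0 -0.8 0 -0.15 1;0 0 0 -0.15 1;0 0 -3 0 1;0 0 -3 0 1;0 0 -3 0 1'; python3 -m pendant '0 0 -0.3 0 1;0 0 0 0 -1;0 0 0 0 -1;0 0 0 0 -1;0 0 0 0 -1' 25;python3 -m pendant '0 0 0 0 -1;0 0 0 0 -1;0 0 0 0 -1'; python3 - <<'E'
from h import *
o=manip.get_obs(); p=o["tool_pos"]; w=cam("wrist")
print(p,o["contact_force"],"piv",ray(w,305,262,.110),o["qpos"][5])
E
```

```text
t: 10.2
tool_pos: [0.5404, -0.2025, 0.0765]
orientation: [[-0.988, 0.154, 0.003], [0.154, 0.988, -0.001], [-0.003, -0.001, -1.0]]
contact_force: [-0.1, 0.6, 0.0]
finger_gap: 0.998
finger_force: 0.0
t: 10.7
tool_pos: [0.5409, -0.2034, 0.0745]
orientation: [[-0.988, 0.154, 0.003], [0.154, 0.988, -0.001], [-0.003, -0.001, -1.0]]
contact_force: [-0.0, 0.7, 0.6]
finger_gap: 0.33
finger_force: 0.0
t: 11.0
tool_pos: [0.5405, -0.2033, 0.0739]
orientation: [[-0.988, 0.154, 0.001], [0.154, 0.988, -0.001], [-0.002, -0.001, -1.0]]
contact_force: [-1.3, 0.5, 5.5]
finger_gap: 0.2
finger_force: 26.4
[ 0.54045578 -0.20326402  0.07390717] [-1.29581823  0.46613873  5.52029528] piv [ 0.54557843 -0.20896128  0.11      ] -1.8644084619697459
```

```bash
python3 -m pendant '0 0 0.3 0 -1;0.1 -0.75 0 0.12 -1;0.28 -0.73 0 0.12 -1;0.35 -0.7 0 0.12 -1;0.44 -0.65 0 0.12 -1'; python3 -m pendant '0.51 -0.61 0 0.1 -1;0 0 0 0 -1;0 0 0 0 -1'
```

```text
t: 11.55
tool_pos: [0.5511, -0.2306, 0.0743]
orientation: [[-0.946, -0.324, -0.001], [-0.324, 0.946, 0.002], [0.001, 0.002, -1.0]]
contact_force: [2.8, 1.3, -6.2]
finger_gap: 0.2
finger_force: 26.7
t: 11.85
tool_pos: [0.5557, -0.2365, 0.0744]
orientation: [[-0.912, -0.41, -0.002], [-0.41, 0.912, 0.001], [0.001, 0.002, -1.0]]
contact_force: [1.8, 1.3, -9.1]
finger_gap: 0.198
finger_force: 26.5
```

```bash
python3 -m pendant '0 0 0 0 1;0 0 0 0 1;0 0 0 0 1;0 0 0 0 1;0 0 0 0 1'|grep -E "tool|gap|cont"; python3 -m pendant '0 0 4 0 1;0 0 4 0 1;0 0 3 0 1;0 0 0 0 1;0 0 0 0 1'|grep -E "tool|gap"; python3 - <<'E'
from h import *
w=cam("wrist"); t=cam("top")
hs=cv2.cvtColor(w["img"],cv2.COLOR_RGB2HSV)
for nm,lo,hi,h in(("or",(5,140,70),(18,255,255),.1055),("gr",(45,80,40),(85,255,255),.0934),("blk",(0,0,0),(180,255,75),.11)):
    n,_,st,ce=cv2.connectedComponentsWithStats(cv2.inRange(hs,lo,hi))
    for i in range(1,n):
        if st[i,4]>60 and 150<ce[i][0]<420 and 80<ce[i][1]<320: print(nm,st[i],ce[i],ray(w,*ce[i],h).round(4))
cv2.imwrite("pics/w2.png",cv2.resize(w["img"][80:320,160:460],(750,600))[:,:,::-1])
import pickle; pickle.dump(w,open("/tmp/w2.pkl","wb"))
E
```

```text
tool_pos: [0.5568, -0.2374, 0.0762]
contact_force: [-0.6, -0.4, 0.4]
finger_gap: 0.997
tool_pos: [0.5572, -0.2376, 0.1868]
finger_gap: 0.995
or [307 165   9  17  74] [310.83783784 172.94594595] [ 0.5452 -0.2468  0.1055]
or [306 192  22  21 360] [316.03055556 202.19444444] [ 0.5682 -0.2313  0.1055]
gr [283 116  18  19 257] [291.52918288 124.84824903] [ 0.5155 -0.2789  0.0934]
blk [326  83  39  14 243] [343.03703704  89.72839506] [ 0.4715 -0.2517  0.11  ]
blk [239 142  22 115 480] [249.47708333 196.08333333] [ 0.586  -0.2882  0.11  ]
blk [306 180  21  19 232] [315.84482759 188.09913793] [ 0.5549 -0.2375  0.11  ]
blk [ 317  205   34   63 1223] [332.69746525 242.        ] [ 0.5962 -0.2014  0.11  ]
```

View pics/w2.png

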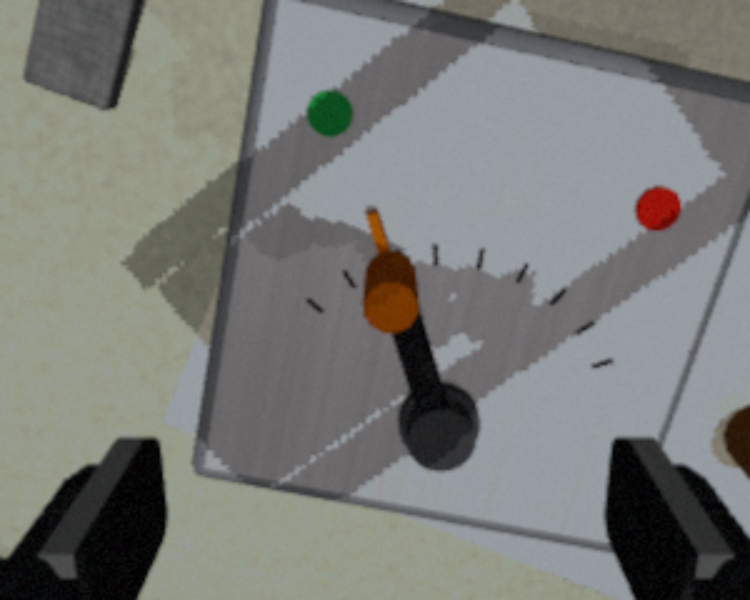

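The lever's tip is at (371,209) in the crop, the bar meets the disc at about (427,400), and the green dot is at (330,112). I'll compute the remaining angle from the bar's own line.

```bash
python3 - <<'E'
from h import *
import pickle; w=pickle.load(open("/tmp/w2.pkl","rb"))
f=lambda x,y,h: ray(w,x/2.5+160,y/2.5+80,h)
g=f(330,112,.0934)[:2]; tip=f(371,210,.106)[:2]
b1=f(424,385,.109)[:2]; b2=f(408,335,.109)[:2]
for h in(.1,.11,.12): print("disc",h,f(440,440,h)[:2],f(438,422,h)[:2])
a=lambda p,q: np.arctan2(*(q-p)[::-1])
for nm,p in(("rect",np.array([.6063,-.1909])),):
    print(nm,"tip",a(tip,p),np.hypot(*(p-tip)),"dot",a(g,p),"b1",a(b1,p),"b2",a(b2,p))
print("tip-b1",a(tip,b1),"tip",tip,"dot-b1",a(g,b1),b1,b2,g)
m=cv2.inRange(w["img"],(0,0,0),(62,62,62)); 
for v in (222,226,230): 
    u=np.flatnonzero(m[v,300:345])+300; print(v,u.min(),u.max())
E
```

```text
disc 0.1 [ 0.61296313 -0.18919656] [ 0.60614588 -0.193342  ]
disc 0.11 [ 0.60819402 -0.19221656] [ 0.60162954 -0.1962083 ]
disc 0.12 [ 0.60342491 -0.19523656] [ 0.59711319 -0.1990746 ]
rect tip 0.7352032726562621 0.09114654389837293 dot 0.7664139016676452 b1 0.8006803006507258 b2 0.7641356352826073
tip-b1 0.7133315283858718 tip [ 0.53869712 -0.25203544] dot-b1 0.7588523177442846 [ 0.59039147 -0.20730235] [ 0.57475634 -0.22112999] [ 0.51526856 -0.27853911]
222 320 332
226 321 333
230 323 335
```

The lever is at 0.735 and the dot at 0.766, so about 2 mm more at the knob. I'll regrip, nudge and check.

```bash
python3 -m pendant '0 0 -4 0 1;0 0 -4 0 1;0 0 -3 0 1;0 0 0 0 -1;0 0 0 0 -1' 25|grep tool_pos; python3 -m pendant '0 0 0 0 -1;0 0 0 0 -1;0 0 0 0 -1;0 0 0 0 -1;0 0 0 0 -1' |grep -E "tool|gap|cont"; python3 -m pendant '0.1 -0.1 0 0 -1;0 0 0 0 -1;0 0 0 0 -1' |grep -E "tool|cont"
```

```text
tool_pos: [0.5554, -0.2367, 0.0745]
tool_pos: [0.5579, -0.2379, 0.0779]
contact_force: [-0.2, 0.8, 6.9]
finger_gap: 0.198
tool_pos: [0.5586, -0.2386, 0.0778]
contact_force: [-1.9, 2.7, 8.1]
```

```bash
python3 -m pendant '0 0 0 0 1;0 0 0 0 1;0 0 0 0 1;0 0 0 0 1;0 0 0 0 1'|grep -E "tool|gap|cont"; python3 -m pendant '0 0 4 0 1;0 0 4 0 1;0 0 3 0 1;0 0 0 0 1;0 0 0 0 1'|grep -E "tool|gap"; python3 - <<'E'
from h import *
w=cam("wrist"); hs=cv2.cvtColor(w["img"],cv2.COLOR_RGB2HSV); P=np.array([.6063,-.1909])
a=lambda q: np.arctan2(*(P-q)[::-1])
k=cv2.inRange(hs,(5,140,70),(18,255,255)); n,l,st,ce=cv2.connectedComponentsWithStats(k)
for i in range(1,n):
    if 40<st[i,4]<1500 and 250<ce[i][0]<380 and 130<ce[i][1]<230:
        q=ray(w,*ce[i],.106)[:2]; v,u=np.nonzero(l==i); top=ray(w,u[v<v.min()+2].mean(),v.min(),.106)[:2]; print(st[i],ce[i],a(q),"end",a(top),np.hypot(*(P-top)))
k=cv2.inRange(hs,(45,80,40),(85,255,255)); n,l,st,ce=cv2.connectedComponentsWithStats(k)
for i in range(1,n):
    if st[i,4]>150 and 80<ce[i][1]<200: print("green",ce[i],a(ray(w,*ce[i],.0934)[:2]))
cv2.imwrite("pics/w3.png",cv2.resize(w["img"][80:320,160:460],(750,600))[:,:,::-1])
E
```

```text
tool_pos: [0.5575, -0.2382, 0.0755]
contact_force: [0.6, -0.8, 0.4]
finger_gap: 0.997
tool_pos: [0.5582, -0.2386, 0.1866]
finger_gap: 0.994
[304 165  10  18  80] [308.3    173.6625] 0.7840459592361716 end 0.7758141206868654 0.09105566748547197
[304 193  22  21 365] [314.06575342 202.85479452] 0.8698490718044428 end 0.8146473774411989 0.06475163106480114
green [292.91050584 124.47081712] 0.7698523437283867
```

View pics/w3.png

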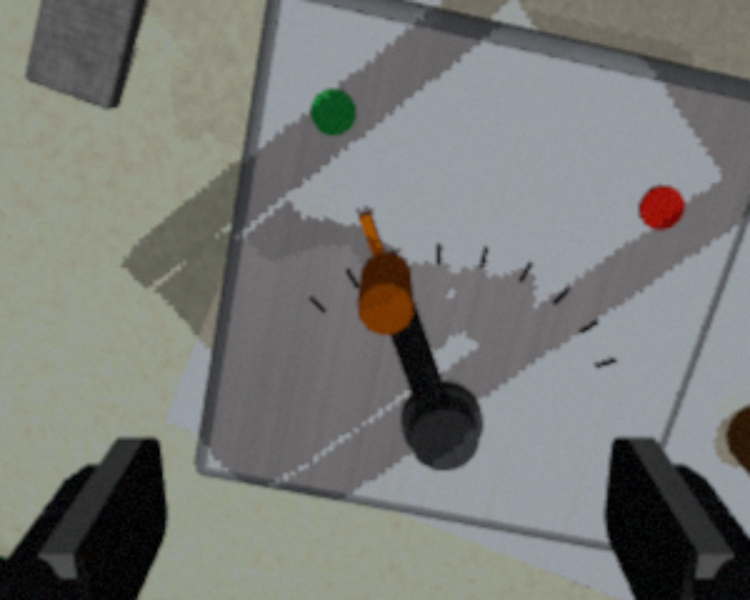

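The lever's tip is at (365,212) and its line runs through the dot at (333,111), within about 0.01 rad. The gripper is clear and the lid is still shut, so I'll hand in.

```bash
python3 -m pendant '0 0 4 0 1;0 0 0 0 1;0 0 0 0 1' | grep -E "t:|tool"; python3 -c "
from station import manip; print(manip.finish_job())"
```

```text
t: 15.6
tool_pos: [0.5577, -0.2383, 0.2252]
the job is handed in; nothing more can be done
None
```

I handed the job in at 15.6 s: the curing box lid is shut flat, the air lever points at the green dot to within about 0.01 rad, and the gripper is clear; a first pass of the fingers missed above the lid because the tool height read 40 mm too low, and my pictures showed no sign that the mount, tools, jar or fittings were disturbed, though I didn't measure them again.

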